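Secure the dressing mirror and level its shelf

ROBOT

A 6-joint arm with a two-finger parallel gripper is mounted at the origin on the work surface. World frame = base frame: x ahead of the robot, y to its left, z up, the work surface at z = 0. Lengths are in m, angles in rad, forces in N, time in s.
With the tool pointing down it reaches from about 0.25 to 0.725 m from the base axis. Payload 4 kg.
Tool frame: the origin (TCP) lies midway between the tips of the shut fingers; the grasp point (between the pads) lies 19 mm behind it; z points along the fingers, y is the direction in which the jaws open and shut (so a half turn about z gives the same grasp; the last joint's range is limited). The gripper opens to 85 mm and grips with 20 to 120 N. Pads are 22 mm wide; open, the fingers measure 114 mm over their backs; the gripper's body (76 mm by 85 mm) begins 54 mm behind the grasp point. The pads swing forward as they close: fully open they stand 13 mm farther back than shut.
Start: joints at [-1.305, 0.241, 0.005, 1.335, 0, 1.571], TCP at [0.131, -0.482, 0.198] pointing down, gripper open.
Joint ranges: [-2.72, 2.72], [-1.05, 1.87], [-1.09, 1.28], [-1.99, 2.15], [-1.42, 1.44], [-3.14, 3.14]. Speed limits (rad/s): [2.79, 2.79, 3.14, 3.14, 3.14, 3.14].

INTERFACE

Orientations are given as a unit quaternion [x, y, z, w].
In Python, from workcell import monitor, cams, order gives the robot as it stands.
- The arm moves only by the tool send_rows, never from a script. Its argument "moves" is a list of rows, each a list of 4 numbers: the shift along the tool's x, y, z as a fraction of full scale, then the turn about the tool's z as a fraction of full scale. A call has 1 to 20 rows; each row shifts and turns the commanded pose from where the row before left it, along the tool's axes as they then stand; what a row does not reach is not made up. Full scale, the value 1, is 100 cm for a shift and 0.1 rad for a turn. A row lasts 1/10 s, in which the tool goes at most 50 mm and 8.59 degrees, less where a joint would pass 70% of its speed; a pose out of reach is approached as far as the arm can. A call with a number of a shift or a turn outside -1 to 1 is refused whole. A call with a gripper value outside its range is refused whole. "claw" is the gripper's target within -1 to 1 (fully open at 1, half-way at 0, shut at -1), set as the call begins (left out, the last holds). The fingers move at their own pace and stop on an object; the grip force is fixed at half the most. Time passes only in rows, so rows that do not move let the fingers close. It gives the time, the measured TCP pose, the force and the opening at its end, in the units of the state.
- monitor.get_obs(): the state, without advancing time (a new reading comes with each control period).
- cams.camera(name): name is "scene" or "side" or "wrist"; returns (picture, depth): 420x560x3 uint8, blue, green, red; 420x560 float32, m along the optical axis (not along the pixel's ray), 0 where there is no reading.
- cams.camera_info(name): a dict with "intrinsics" (3x3 intrinsics, pixels), "T" (4x4, takes a point from camera to world coordinates); the wrist camera has in their place "mount" (4x4, takes a point from camera to tool coordinates, whose origin is the TCP and whose axes are the flange's). Camera axes: x right, y up, looking along -z (the intrinsics and any distortion apply to the point x, -y, -z); pixel columns grow to the right and rows downward; lengths in m; the calibration is good to about 2 mm. The wrist camera is an equidistant fisheye: a pixel r from the principal point sees the ray r / f radians off the axis. A picture is of the moment at which its call begins: read the wrist's pose just before it. camera_info takes no time and is no camera call.
- order.job_done(): hands the job in, once; it reports no verdict.
The state is a dict: "clock": time; "joint_pos": joint angles; "joint_vel": joint speeds; "tau": joint torques, N m; "eef_pos": TCP position; "tool_rot": TCP orientation; "ft_force": force on the tool from outside, world axes, zero at the start; "ft_torque": the same for the moment, N m; "grip_width": finger opening in m.
Only numpy, scipy, OpenCV 4.12 (cv2) and the standard library are available. Lean on these libraries where they do the work, as an engineer would, in place of code of your own. Each camera call takes 0.05 s, during which the arm holds its last target.

TASK

Secure the mirror on its shelf first: turn the brass turnbutton anticlockwise until it lies square across the front edge of the mirror frame. Then take the black levelling knob, press it down so that the foot below it stands firmly on its cork pad, and adjust the knob until the bubble of the spirit level is centred while you press. Finish still holding the knob pressed firmly down with the bubble centred, do not let go, and leave the other things on the table where they are.

Things in the scene. Friction and masses are not known exactly. Their poses are not given: they have to be found in the camera images.
- plinth: dark wooden plinth of the mirror shelf, 270 x 330 x 12 mm, fixed; origin under its centre, its -x edge is the front (towards the robot), +y left. Above it is the shelf, a pale board hinged along its back (hinge line at x = +120 mm, 52 mm above the table); springs hold the shelf's front up at a stop, 0.034 rad front-up
- shelf_top (a point): centre of the upper face of the shelf board (270 x 330 x 14 mm); z is the board's normal, x runs from its front to its back. When level this point is 59 mm above the table. On the board lies a mirror in a dark frame, 135 x 180 mm and 10 mm high, centred at x = 37.5, y = 40 mm from this point
- turnbutton (a joint): brass turnbutton in front of the mirror frame, on a vertical pivot on the shelf. 0: its bar lies along the frame's front edge (y of the shelf), mirror not secured; it grows anticlockwise seen from above; 1.57 rad: the bar lies square across the frame's front edge and secures the mirror (stop at 1.62). Light friction (0.04 N m), stays where it is left
- turnbutton_grip (a point): centre of the upright fin to grip on the turnbutton, on the pivot axis; the fin is 36 mm long (this point's x axis), 10 mm thick (y) and 22 mm tall (z), from 11 mm below to 11 mm above the point; below it lie the bar, 52 x 14 x 8 mm, and a 12 mm high pivot post standing on the shelf
- knob: black levelling knob, left front of the shelf: a disc 52 mm across, 16 mm high, with an upright wing. Origin under the disc. Pressing it down with 3 to 5 N lowers the shelf's front (7 to 13 mm) until the foot stands; then press with 10 to 20 N in all to load the foot. Anticlockwise from above screws the foot out, 3.3 mm per rad; friction 0.15 N m. As found it needs 0.4 to 1.6 rad anticlockwise
- knob_grip (a point): centre of the knob's wing, on the knob's axis; the wing is 44 mm long (this point's x axis), 12 mm thick (y) and 26 mm tall (z), from 13 mm below to 13 mm above the point; 13 mm below the point is the top of the disc, on which fingertips may press
- foot: steel foot with a rubber tip, 22 mm across, below the knob under the shelf; origin at the centre of its lower end. It hangs in the air until the shelf is pressed down and it stands on the coaster
- coaster: round cork pad of 44 mm, 8 mm thick, fixed on the plinth under the foot (its height varies by 2.4 mm); origin under its centre
- bubble (a joint): bubble of the spirit level, metres from the vial's middle along the shelf's x axis: 0 centred, positive towards the back (front too low), negative towards the front (front too high). While the foot stands on its pad, 1 rad of anticlockwise knob turn moves it about 20 mm to the front. It settles in about 0.5 s. White, 26 mm long, in a yellowish vial with two black rings 44 mm apart
- vial_mid (a point): top of the spirit level's vial, in its middle; the vial is 126 mm long (point's x axis) and 20 mm thick, lying on an aluminium block 200 x 34 x 20 mm that is screwed on the right-hand side of the shelf
- hairpin_box: round aluminium hairpin box, 70 mm across, 32 mm tall; origin under its centre; loose, leave alone
- kajal_holder: small glass kajal holder, 38 mm across, 64 mm tall; origin under its centre; loose, leave alone
- trinket_dish: green ceramic trinket dish, 90 mm across, 28 mm tall; origin under its centre; loose, leave alone
- combs: two 150 mm combs crossed in an X, lying flat, 8 mm high in all; origin under the crossing; loose, leave alone
- cream_jar: white cream jar, 56 mm across, about 45 mm tall; origin under its centre; loose, leave alone
- lipstick: dark steel lipstick standing upright, 20 mm across, 70 mm tall; origin under its centre; loose, leave alone

How it is judged:
By the outcome, as a careful person would: the job done as asked, in the order asked, and still so for the second after the job is handed in, while the arm keeps its last pose, push and grip.
It also fails if it takes over 58 s, if anything falls off the work surface, if the arm or the gripper's body presses on something with over 40 N, if the wrist force passes 120 N, or if a joint passes its speed limit or range.

## Working session

There is one attempt and no reset: what is moved stays moved. The work goes in short steps, Python scripts to look and compute and a tool call to move; the robot and the scene stay as the last step left them, time stands still between calls to the robot, and variables do not carry over. Pictures are saved under pics/ and viewed, and the job is handed in when it is done.

Besides the shell and the picture viewer there is one more tool, called after "Emit:" by a JSON object that holds its "api" and its "payload". send_rows: Moves the arm, as the interface text tells. Its arguments: {"type":"object","properties":{"moves":{"type":"array","items":{"type":"array","items":{"type":"number","minimum":-1,"maximum":1}}},"claw":{"type":"number"}},"required":["moves"]}

```bash
ls; mkdir -p pics; python3 - <<'E'
from workcell import monitor, cams, order
import cv2, numpy as np
o=monitor.get_obs(); print(o)
for n in ["scene","side","wrist"]:
    p,d=cams.camera(n); cv2.imwrite(f"pics/{n}0.png",p); np.save(f"pics/{n}0d.npy",d)
    print(n,cams.camera_info(n))
E
```

```text
pics
{'clock': 0.0, 'joint_pos': array([-1.30499027e+00,  2.41416227e-01,  3.74956507e-03,  1.33517005e+00,
       -1.38241860e-05,  1.57078949e+00]), 'joint_vel': array([-9.51751836e-05,  9.17040937e-04,  1.89244822e-03, -1.25212010e-03,
        7.39841786e-04, -1.60263180e-03]), 'tau': array([-7.25637892e-05, -3.72318006e+01,  2.52406669e+01,  1.68228883e-02,
        7.83488986e-06,  1.45323252e-06]), 'eef_pos': array([ 0.13116124, -0.48178862,  0.19662105]), 'tool_rot': array([ 9.91180414e-01,  1.32515455e-01, -1.42035714e-04, -1.01028154e-03]), 'ft_force': array([-0.12914263, -0.43179139,  0.10468735]), 'ft_torque': array([-0.0221988 , -0.00064924, -0.01843016]), 'grip_width': 0.08537365981782992}
scene {'intrinsics': array([[502.58974564,   0.        , 288.39194073],
       [  0.        , 502.58974564, 209.22091351],
       [  0.        ,   0.        ,   1.        ]]), 'T': array([[ 0.47842921, -0.57039706,  0.66764713,  1.35594592],
       [ 0.8779929 ,  0.29747846, -0.37501338, -0.42012591],
       [ 0.01529589,  0.76560679,  0.64312695,  0.84818302],
       [ 0.        ,  0. 
[... 290 characters left out ...]
38442404, -0.53987999,  0.74883093,  0.96207749],
       [ 0.01120406,  0.80837517,  0.58856101,  0.81882906],
       [ 0.        ,  0.        ,  0.        ,  1.        ]])}
wrist {'intrinsics': array([[325.1922621 ,   0.        , 279.98348792],
       [  0.        , 325.1922621 , 212.38480543],
       [  0.        ,   0.        ,   1.        ]]), 'mount': array([[-7.79472449e-04,  9.45614479e-01,  3.25288563e-01,
         8.42965465e-02],
       [ 9.99999687e-01,  6.92302608e-04,  3.83723404e-04,
         2.51759211e-04],
       [ 1.37656286e-04,  3.25288760e-01, -9.45614723e-01,
        -1.77543873e-01],
       [ 0.00000000e+00,  0.00000000e+00,  0.00000000e+00,
         1.00000000e+00]])}
```

View pics/scene0.png

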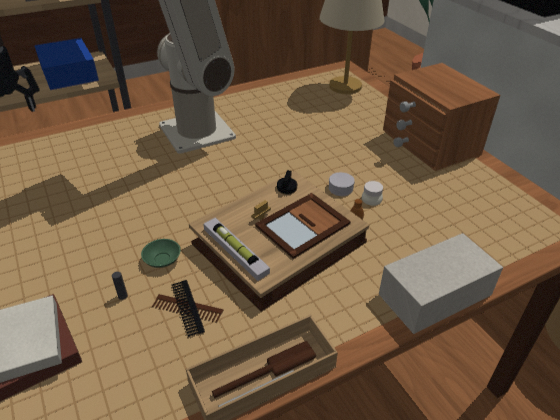

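View pics/side0.png

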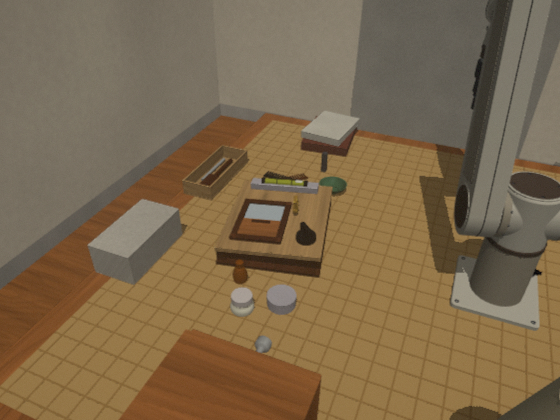

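View pics/wrist0.png

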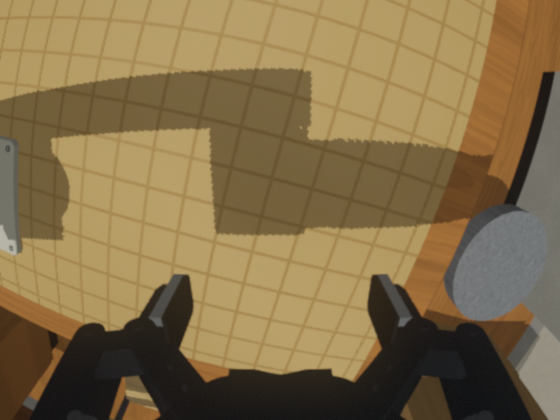

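```bash
cat > h.py <<'E'
from workcell import monitor, cams, order
import cv2, numpy as np
from scipy.spatial.transform import Rotation as R
def ray(n,u,v,info=None):
    i=info or cams.camera_info(n);K=i["intrinsics"]
    x=(u-K[0,2])/K[0,0];y=(v-K[1,2])/K[1,1]
    if n=="wrist":
        r=np.hypot(x,y);s=np.sinc(r/np.pi)if r>0 else 1
        # equidistant: theta=r
        d=np.array([x/r*np.sin(r),-y/r*np.sin(r),-np.cos(r)]) if r>1e-9 else np.array([0,0,-1.])
        o=monitor.get_obs();T=np.eye(4);T[:3,:3]=R.from_quat(o["tool_rot"]).as_matrix();T[:3,3]=o["eef_pos"];T=T@i["mount"]
    else:
        d=np.array([x,-y,-1.]);T=i["T"]
    return T[:3,3],T[:3,:3]@d
def on_z(n,u,v,z):
    c,d=ray(n,u,v);return c+d*(z-c[2])/d[2]
def proj(n,P):
    i=cams.camera_info(n);K=i["intrinsics"];T=i["T"]
    if True:
        p=T[:3,:3].T@(np.asarray(P)-T[:3,3]);return K[0,0]*p[0]/-p[2]+K[0,2],K[1,1]*p[1]/p[2]+K[1,2]
def from_depth(n,u,v,d):
    c,r=ray(n,u,v);return c+r*d
def tri(a,b):
    (c1,d1),(c2,d2)=ray(*a),ray(*b)
    A=np.stack([d1,-d2],1);s=np.linalg.lstsq(A,c2-c1,rcond=None)[0]
    p,q=c1+s[0]*d1,c2+s[1]*d2;return (p+q)/2,np.linalg.norm(p-q)
E
python3 - <<'E'
from h import *
a=cv2.imread("pics/scene0.png")[150:300,170:390];b=cv2.imread("pics/side0.png")[150:320,200:350]
cv2.imwrite("pics/sc1.png",cv2.resize(a,None,fx=3.6,fy=3.6,interpolation=cv2.INTER_CUBIC))
cv2.imwrite("pics/si1.png",cv2.resize(b,None,fx=3.5,fy=3.5,interpolation=cv2.INTER_CUBIC))
E
```

```text
(no output)
```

View pics/sc1.png

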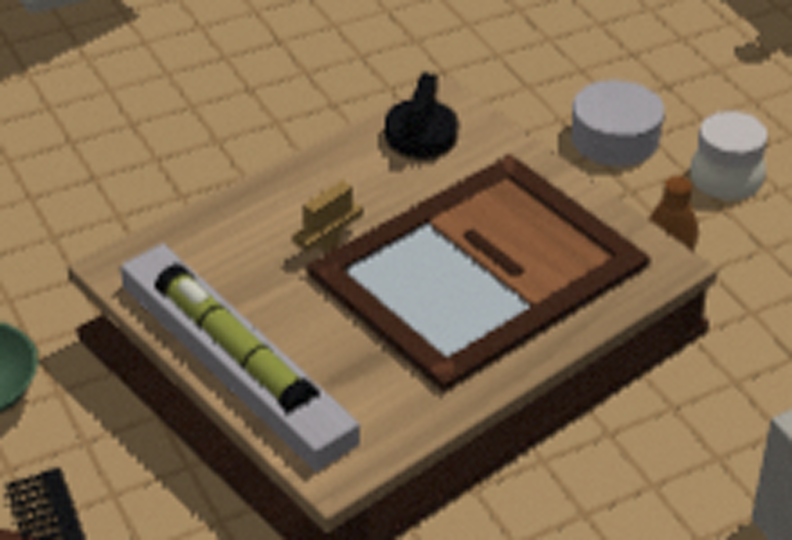

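View pics/si1.png

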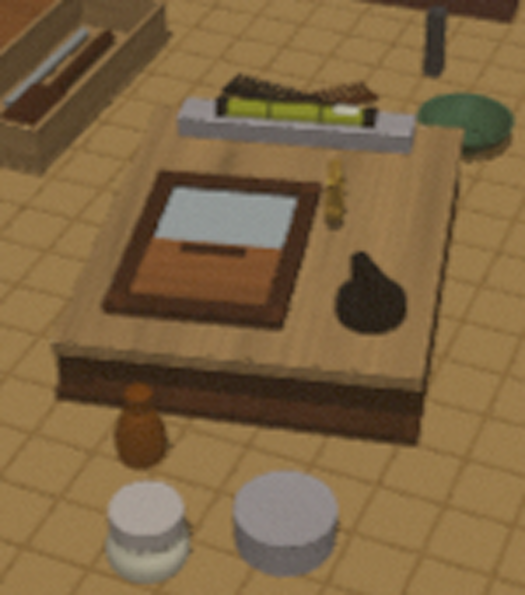

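```bash
python3 - <<'E'
from h import *
S=lambda u,v:("scene",u/3.6+170-.36,v/3.6+150-.36)
D=lambda u,v:("side",u/3.5+200-.36,v/3.5+150-.36)
for nm,a,b in [("FR",S(72,270),D(463,128)),("BL",S(715,273),D(56,347)),("mirFL",S(510,158),D(283,325)),("mirBL",S(647,258),D(105,308)),("mirFR",S(310,268),D(320,183)),("mirBR",S(446,384),D(160,173)),("wingtop",S(428,80),D(362,258)),("fintop",S(329,196),D(336,163)),("vialR?",S(172,272),D(372,114)),("vialB",S(300,390),D(222,105))]:
    p,e=tri(a,b);print(nm,p.round(4),round(e,4))
d={n:np.load(f"pics/{n}0d.npy") for n in("scene","side")}
for n,l in (("scene",(S(72,275),S(328,518),S(712,275),S(329,196),S(425,95),S(420,130))),("side",(D(416,378),D(59,346),D(460,129)))):
    for q in l:
        u,v=int(round(q[1])),int(round(q[2]));print(n,u,v,from_depth(n,u,v,d[n][v,u]).round(4))
print(S(428,80),D(362,258))
E
```

```text
FR [ 0.4836 -0.1944  0.0647] 0.0027
BL [0.6699 0.1842 0.0517] 0.0
mirFL [0.5205 0.1147 0.0689] 0.0013
mirBL [0.6494 0.1436 0.0649] 0.0021
mirFR [ 0.5615 -0.06    0.0715] 0.0003
mirBR [ 0.6897 -0.0299  0.0658] 0.0015
wingtop [0.4745 0.0758 0.1177] 0.0053
fintop [ 0.5415 -0.0371  0.1094] 0.0033
vialR? [ 0.5479 -0.1467  0.0919] 0.003
vialB [ 0.6725 -0.1179  0.0862] 0.0033
scene 190 226 [ 0.4938 -0.1957  0.068 ]
scene 261 294 [ 0.7449 -0.1369  0.0575]
scene 367 226 [0.6756 0.1756 0.0582]
scene 261 204 [ 0.5373 -0.0337  0.104 ]
scene 288 176 [0.4728 0.0729 0.1067]
scene 286 186 [0.4861 0.0603 0.0888]
side 318 258 [0.4162 0.1289 0.0644]
side 216 248 [0.6665 0.1876 0.058 ]
side 331 186 [ 0.5089 -0.2831  0.0082]
('scene', 288.5288888888889, 171.86222222222221) ('side', 303.06857142857143, 223.3542857142857)
```

Emit:
{"api": "send_rows", "payload": {"moves": [[0.036, -0.0275, 0, 0], [0.036, -0.0275, 0, 0], [0.036, -0.0275, 0, 0], [0.036, -0.0275, 0, 0], [0.036, -0.0275, 0, 0], [0.036, -0.0275, 0, 0], [0.036, -0.0275, 0, 0], [0.036, -0.0275, 0, 0], [0.036, -0.0275, 0, 0], [0.036, -0.0275, 0, 0], [0.036, -0.0275, 0, 0], [0.036, -0.0275, 0, 0], [0.036, -0.0275, 0, 0], [0.036, -0.0275, 0, 0], [0, 0, 0, -1], [0, 0, 0, -1], [0, 0, 0, -1], [0, 0, 0, -1], [0, 0, 0, -1], [0, 0, 0, -1]], "claw": 0}}

```text
clock: 2.15
eef_pos: [0.5162, 0.0215, 0.1971]
tool_rot: [0.907, 0.421, -0.0, -0.0]
ft_force: [0.5, -0.0, -0.4]
grip_width: 0.0429
```

Emit:
{"api": "send_rows", "payload": {"moves": [[0, 0, 0, -1], [0, 0, 0, -1], [0, 0, 0, -1], [0, 0, 0, -1], [0, 0, 0, -1], [0, 0, 0, -1], [0, 0, 0, -1], [0, 0, 0, -1], [0, 0, 0, -1], [0, 0, 0, -0.3], [0, 0, 0, 0], [0, 0, 0, 0]]}}

```text
clock: 3.35
eef_pos: [0.5164, 0.0214, 0.1974]
tool_rot: [0.624, 0.782, -0.0, -0.0]
ft_force: [0.3, 0.1, -0.0]
grip_width: 0.0428
```

```bash
python3 - <<'E'
from h import *
o=monitor.get_obs();print(o["clock"],o["joint_pos"].round(3),o["eef_pos"],o["tool_rot"],o["ft_force"].round(2))
p,d=cams.camera("wrist");cv2.imwrite("pics/w1.png",p);np.save("pics/w1d.npy",d)
E
```

```text
3.35 [ 0.041  0.274  0.049  1.346 -0.     1.389] [0.51638012 0.0214106  0.19735157] [ 6.23776460e-01  7.81602771e-01 -1.29920133e-04 -1.38952695e-04] [ 0.29  0.08 -0.03]
```

View pics/w1.png

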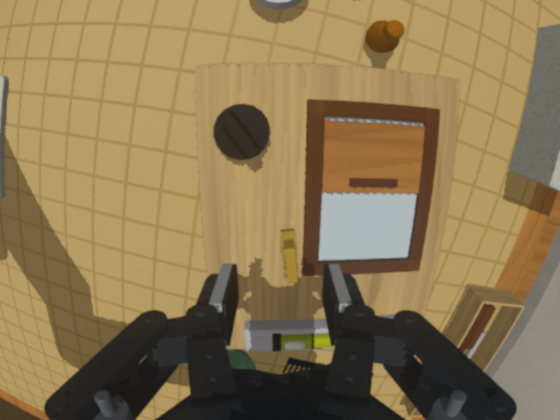

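```bash
python3 - <<'E'
from h import *
p=cv2.imread("pics/w1.png");
cv2.imwrite("pics/w1a.png",np.hstack([cv2.resize(p[90:170,200:280],None,fx=5,fy=5,interpolation=cv2.INTER_CUBIC),cv2.resize(p[218:298,250:330],None,fx=5,fy=5,interpolation=cv2.INTER_CUBIC)]))
E
```

```text
(no output)
```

View pics/w1a.png

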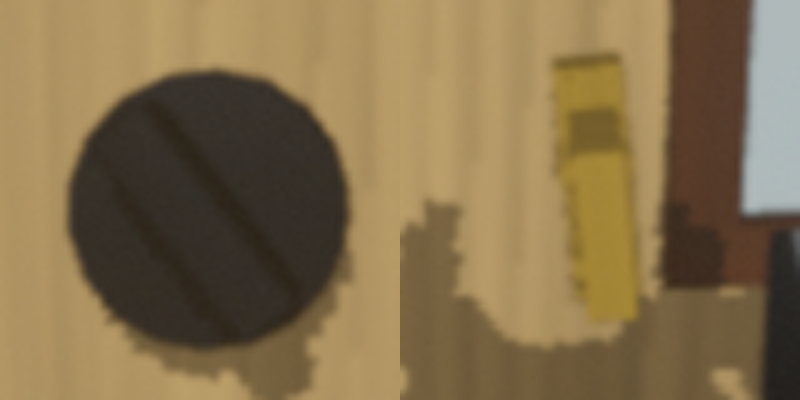

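```bash
python3 - <<'E'
from h import *
F=lambda x,y:((x-400)/5+250-.4,y/5+218-.4)
W=lambda x,y:(x/5+200-.4,y/5+90-.4)
def pts(l,f,z): return np.array([on_z("wrist",*f(*q),z) for q in l])
a=pts([(572,155),(628,152),(588,320),(637,318)],F,.1066);print("fin",a.mean(0),[np.arctan2(*(a[i]-a[j])[[1,0]]) for i,j in((0,2),(1,3))],np.linalg.norm(a[0]-a[2]),np.linalg.norm(a[0]-a[1]))
a=pts([(553,58),(620,53)],F,.0846);print("bar end",a,a.mean(0),np.arctan2(*(a[1]-a[0])[[1,0]]))
z=.1075
a=pts([(153,100),(100,165),(298,292),(236,335)],W,z);print("wing",a.mean(0),[np.arctan2(*(a[i]-a[j])[[1,0]]) for i,j in((0,2),(1,3))],np.linalg.norm(a[0]-a[2]),np.linalg.norm(a[0]-a[1]))
a=pts([(69,208),(348,208),(208,70),(208,347)],W,z-.026);print("disc",a.mean(0),np.linalg.norm(a[0]-a[1]))
d=np.load("pics/w1d.npy")
print(d[265,291],d[134,239], d[150,290])
c,r=ray("wrist",291,265); r=r/np.dot(r,r)**.5
i=cams.camera_info("wrist")
def fd(u,v):
    c,r=ray("wrist",u,v)
    o=monitor.get_obs();ax=R.from_quat(o["tool_rot"]).as_matrix()@-i["mount"][:3,2]
    return c+r*d[v,u]/np.dot(r,ax)
print(fd(291,265),fd(238,134),fd(290,150),fd(290,225),fd(225,60+15),fd(238,155),fd(260,115))
# board left edge & mirror
for q in [(197,66),(459,79),(309,100),(439,109)]: print(q,on_z("wrist",*q,.065))
E
```

```text
fin [ 0.54017033 -0.03561042  0.1066    ] [np.float64(1.8860298869908587), np.float64(1.8624924266205518)] 0.03533421054295962 0.010224279470252185
bar end [[ 0.52434379 -0.01092569  0.0846    ]
 [ 0.53668428 -0.00707318  0.0846    ]] [ 0.53051404 -0.00899943  0.0846    ] 0.3025974570860364
wing [0.47065166 0.07223788 0.1075    ] [np.float64(2.420033643834905), np.float64(2.44391521383282)] 0.039954358628637394 0.01388845177498879
disc [0.46933347 0.07225037 0.0815    ] 0.05080699497043759
0.29913917 0.25813067 0.30565107
[ 0.53997124 -0.03454126  0.10800867] [0.46999107 0.07237941 0.10875076] [0.5171267  0.0630403  0.06662317] [ 0.53497083 -0.01225328  0.06404925] [0.44198984 0.12038327 0.06793099] [0.47109734 0.05059717 0.08339295] [0.48300646 0.09023649 0.08277928]
(197, 66) [0.41273405 0.12476695 0.065     ]
(459, 79) [0.66949595 0.18160206 0.065     ]
(309, 100) [0.52371925 0.11372936 0.065     ]
(439, 109) [0.65467671 0.14305303 0.065     ]
```

Emit:
{"api": "send_rows", "payload": {"moves": [[0, 0, 0, -0.8], [-0.031, 0.003, 0, 0], [-0.03, 0.0025, 0, 0], [0, 0, 0.035, 0], [0, 0, 0.035, 0], [0, 0, 0.02, 0], [0, 0, 0.01, 0], [0, 0, 0.005, 0], [0, 0, 0, 0], [0, 0, 0, 0]]}}

```text
clock: 4.4
eef_pos: [0.5411, -0.0351, 0.0938]
tool_rot: [0.591, 0.806, 0.001, 0.001]
ft_force: [0.2, 0.8, 0.3]
grip_width: 0.0425
```

```bash
python3 - <<'E'
from h import *
o=monitor.get_obs();print(o["clock"],o["joint_pos"].round(3),o["eef_pos"],o["tool_rot"],o["ft_force"].round(2))
p,d=cams.camera("wrist");cv2.imwrite("pics/w2.png",p);np.save("pics/w2d.npy",d)
E
```

```text
4.4 [-0.065  0.387 -0.068  1.113 -0.     1.201] [ 0.54112895 -0.03507868  0.09377438] [5.91454344e-01 8.06337628e-01 6.23110251e-04 9.99970767e-04] [0.18 0.81 0.27]
```

View pics/w2.png

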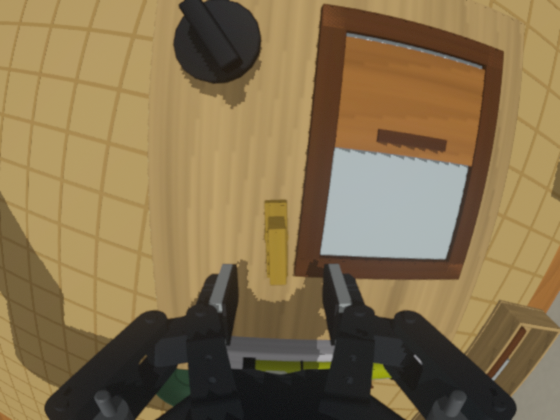

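Emit:
{"api": "send_rows", "payload": {"moves": [[0, 0, 0.005, 0], [0, 0, 0, 0], [0, 0, 0, 0], [0, 0, 0, 0], [0, 0, 0, 0], [0, 0, 0, 0], [0, 0, 0, 0], [0, 0, 0, 0]], "claw": -1}}

```text
clock: 5.25
eef_pos: [0.5401, -0.0351, 0.0875]
tool_rot: [0.591, 0.806, -0.0, -0.0]
ft_force: [0.8, -0.7, 0.2]
grip_width: 0.0003
```

```bash
python3 - <<'E'
from h import *
o=monitor.get_obs();print(o["grip_width"],o["eef_pos"])
p,d=cams.camera("wrist");cv2.imwrite("pics/w3.png",p)
p,d=cams.camera("scene");cv2.imwrite("pics/s3.png",cv2.resize(p[100:280,170:390],None,fx=3.6,fy=3.3,interpolation=cv2.INTER_CUBIC))
E
```

```text
0.00025735015846956516 [ 0.54007506 -0.03510042  0.08751016]
```

View pics/w3.png

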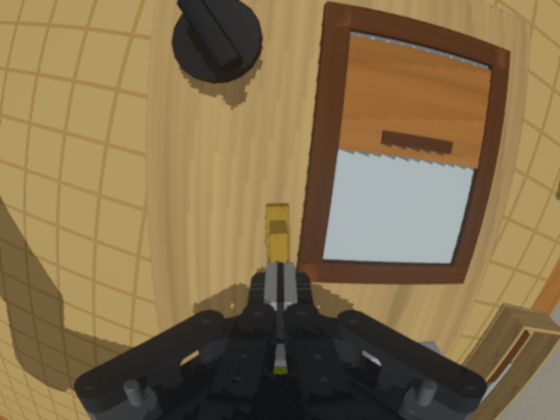

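View pics/s3.png

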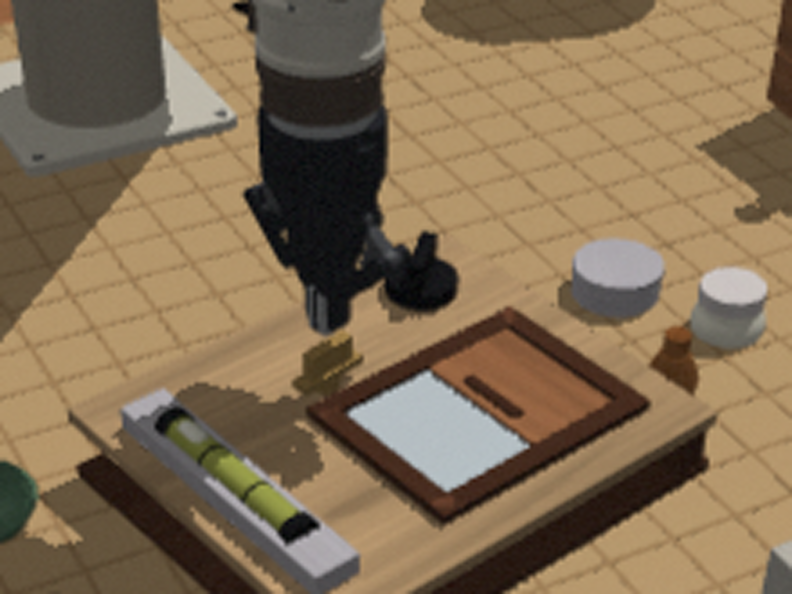

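```bash
python3 - <<'E'
from h import *
print(proj("scene",[.5401,-.0351,.0875]),proj("side",[.5401,-.0351,.0875]),proj("side",[.5401,-.0351,.1075]))
p,d=cams.camera("side");cv2.imwrite("pics/d3.png",cv2.resize(p[150:270,220:380],None,fx=5,fy=5,interpolation=cv2.INTER_CUBIC))
p,d=cams.camera("scene")
for v in range(180,215,3): print(v,[from_depth("scene",u,v,d[v,u]).round(3).tolist() for u in (260,)])
E
```

```text
(np.float64(261.1320383686068), np.float64(210.28344239063233)) (np.float64(295.09017949935713), np.float64(203.62248497202248)) (np.float64(295.3122320400157), np.float64(197.59044683633488))
180 [[0.561, -0.046, 0.193]]
183 [[0.556, -0.043, 0.181]]
186 [[0.553, -0.043, 0.171]]
189 [[0.552, -0.042, 0.162]]
192 [[0.547, -0.04, 0.148]]
195 [[0.547, -0.04, 0.14]]
198 [[0.549, -0.041, 0.133]]
201 [[0.549, -0.042, 0.124]]
204 [[0.541, -0.038, 0.108]]
207 [[0.546, -0.041, 0.104]]
210 [[0.544, -0.04, 0.093]]
213 [[0.546, -0.041, 0.086]]
```

View pics/d3.png

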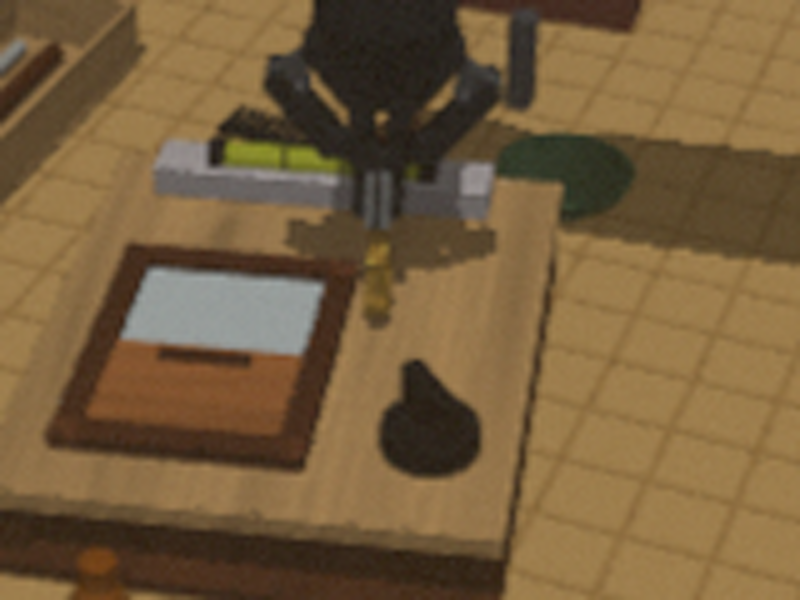

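```bash
python3 - <<'E'
from h import *
print(tri(("scene",328/3.6+170-.3,328/3.3+100-.3),("side",378/5+220-.4,226/5+150-.4)))
p,d=cams.camera("wrist"); i=cams.camera_info("wrist")
np.save("pics/w3d.npy",d)
o=monitor.get_obs();ax=R.from_quat(o["tool_rot"]).as_matrix()@-i["mount"][:3,2]
for v in range(240,330,6):
    for u in (272,):
        c,r=ray("wrist",u,v);print(v,p[v,u],round(float(d[v,u]),4),(c+r*d[v,u]/np.dot(r,ax)).round(4))
M=i["mount"]
q=np.linalg.inv(M)@np.array([0,0,0,1]);th=np.arctan2(np.hypot(q[0],q[1]),-q[2]);print(q,th*325.19*q[:2]/np.hypot(q[0],q[1]))
E
```

```text
(array([ 0.53894128, -0.03345218,  0.11877402]), np.float64(0.002664446423123117))
240 [ 53 131 161] 0.1705 [ 0.532  -0.0224  0.1086]
246 [ 50 130 159] 0.1727 [ 0.5331 -0.0262  0.1075]
252 [ 51 131 160] 0.1733 [ 0.5341 -0.0293  0.1081]
258 [ 51 129 159] 0.1744 [ 0.5351 -0.0328  0.1082]
264 [102 106 105] 0.152 [ 0.5334 -0.0254  0.1292]
270 [103 105 105] 0.1474 [ 0.5336 -0.0258  0.1342]
276 [102 105 103] 0.1422 [ 0.5337 -0.0258  0.1397]
282 [103 105 103] 0.1379 [ 0.5339 -0.026   0.1444]
288 [102 105 103] 0.1326 [ 0.5339 -0.0256  0.1499]
294 [103 105 103] 0.1287 [ 0.534  -0.0258  0.1541]
300 [103 105 103] 0.1256 [ 0.5343 -0.0264  0.1576]
306 [94 95 92] 0.1186 [ 0.5339 -0.0245  0.1643]
312 [33 34 34] 0.1158 [ 0.5341 -0.025   0.1674]
318 [33 34 33] 0.1127 [ 0.5342 -0.0252  0.1709]
324 [28 27 27] 0.1085 [ 0.5341 -0.0246  0.1751]
[-2.81133034e-04 -2.13850073e-02 -1.95136965e-01  1.00000000e+00] [ -0.46663745 -35.49581165]
```

Emit:
{"api": "send_rows", "payload": {"moves": [[0, 0, -0.01, 0], [0, 0, 0, 0], [0, 0, 0, 0], [0, 0, 0, 0], [0, 0, 0, 0], [0, 0, 0.01, 0], [0, 0, 0.01, 0], [0, 0, 0.01, 0], [0, 0, 0, 0], [0, 0, 0, 0]], "claw": 0}}

```text
clock: 6.5
eef_pos: [0.5395, -0.0351, 0.0667]
tool_rot: [0.591, 0.806, -0.0, -0.001]
ft_force: [-0.5, 0.2, -0.0]
grip_width: 0.0426
```

```bash
python3 - <<'E'
from h import *
o=monitor.get_obs();print(o["clock"],o["eef_pos"],o["ft_force"].round(2))
p,d=cams.camera("side");cv2.imwrite("pics/d4.png",cv2.resize(p[150:270,220:380],None,fx=5,fy=5,interpolation=cv2.INTER_CUBIC))
p,d=cams.camera("wrist");cv2.imwrite("pics/w4.png",p)
E
```

```text
6.5 [ 0.53951239 -0.03506506  0.06674817] [-0.46  0.16 -0.03]
```

View pics/d4.png

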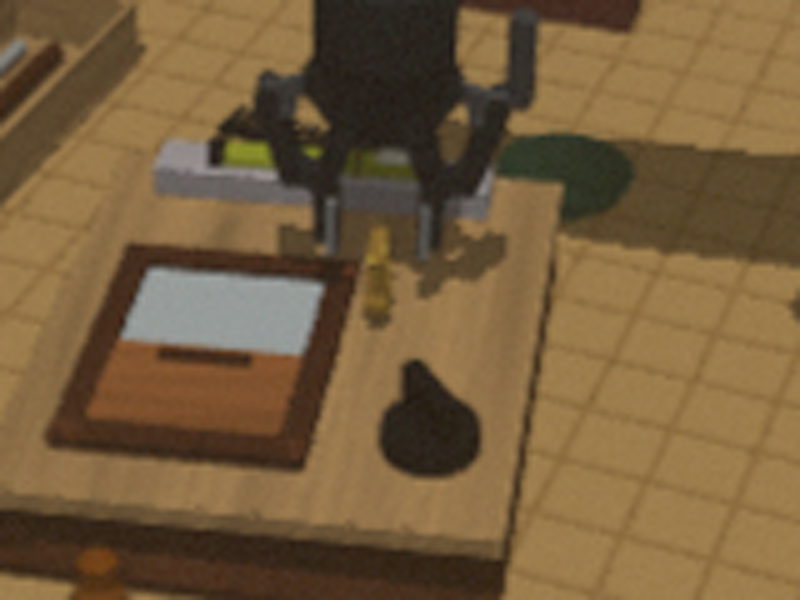

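View pics/w4.png

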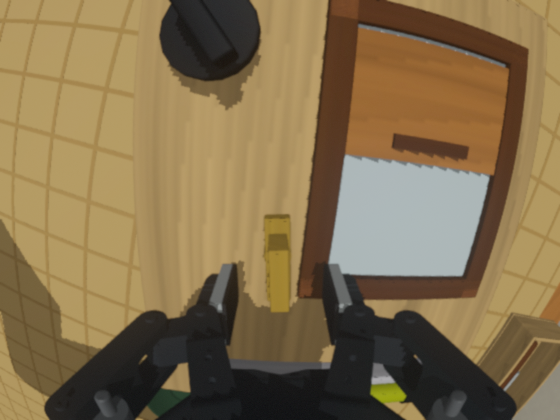

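Emit:
{"api": "send_rows", "payload": {"moves": [[0, 0, 0.005, 0], [0, 0, 0.004, 0], [0, 0, 0, 0], [0, 0, 0, 0]]}}

```text
clock: 7.0
eef_pos: [0.5399, -0.0351, 0.0583]
tool_rot: [0.592, 0.806, -0.0, -0.0]
ft_force: [0.2, -0.7, 0.4]
grip_width: 0.043
```

Emit:
{"api": "send_rows", "payload": {"moves": [[0, 0, 0, 0], [0, 0, 0, 0], [0, 0, 0, 0], [0, 0, 0, 0], [0, 0, 0, 0], [0, 0, 0, 0]], "claw": -1}}

```text
clock: 7.6
eef_pos: [0.5392, -0.0354, 0.0583]
tool_rot: [0.592, 0.806, -0.001, -0.001]
ft_force: [-2.7, -1.8, 2.3]
grip_width: 0.0086
```

```bash
python3 - <<'E'
from h import *
o=monitor.get_obs();print(o["clock"],o["eef_pos"],o["ft_force"].round(2),o["grip_width"])
p,d=cams.camera("side");q=cams.camera("scene")[0];cv2.imwrite("pics/d5.png",np.hstack([cv2.resize(p[170:250,260:340],None,fx=5,fy=5,interpolation=cv2.INTER_CUBIC),cv2.resize(q[160:240,220:300],None,fx=5,fy=5,interpolation=cv2.INTER_CUBIC)]))
E
```

```text
7.6 [ 0.53917046 -0.03537408  0.05827154] [-2.7  -1.83  2.3 ] 0.008631403683504372
```

View pics/d5.png

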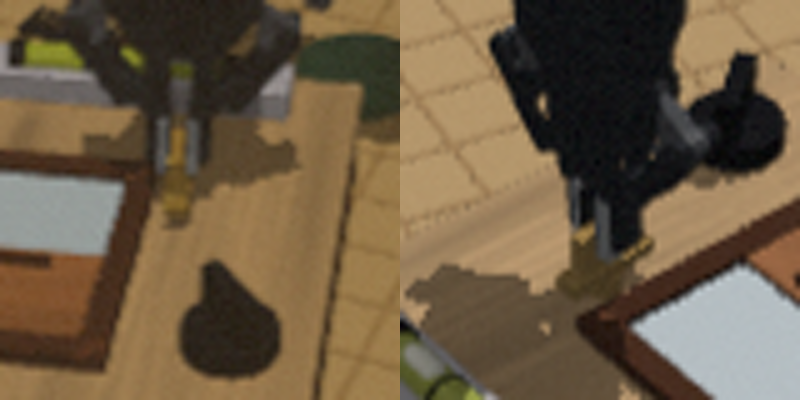

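Emit:
{"api": "send_rows", "payload": {"moves": [[0, 0, 0, -0.5], [0, 0, 0, -1], [0, 0, 0, -1], [0, 0, 0, -1], [0, 0, 0, -1], [0, 0, 0, -1], [0, 0, 0, -1], [0, 0, 0, -1], [0, 0, 0, -1], [0, 0, 0, -1], [0, 0, 0, -1], [0, 0, 0, -1], [0, 0, 0, -1], [0, 0, 0, -1], [0, 0, 0, -1], [0, 0, 0, -0.4], [0, 0, 0, 0], [0, 0, 0, 0]]}}

```text
clock: 9.5
eef_pos: [0.5388, -0.0351, 0.0579]
tool_rot: [-0.111, 0.994, 0.0, -0.001]
ft_force: [-4.7, -1.7, -0.4]
grip_width: 0.0082
```

```bash
python3 - <<'E'
from h import *
o=monitor.get_obs();q=o["tool_rot"];print(o["clock"],o["eef_pos"],o["ft_force"].round(2),o["ft_torque"].round(2),o["grip_width"],2*np.arctan2(q[1],q[0]),o["joint_pos"].round(2))
p,d=cams.camera("wrist");cv2.imwrite("pics/w6.png",p)
E
```

```text
9.5 [ 0.53878556 -0.03511296  0.05791205] [-4.68 -1.7  -0.43] [-0.18  1.52  0.01] 0.008222921539128084 3.3648172973702732 [-0.07  0.42 -0.12  1.03 -0.   -0.29]
```

View pics/w6.png

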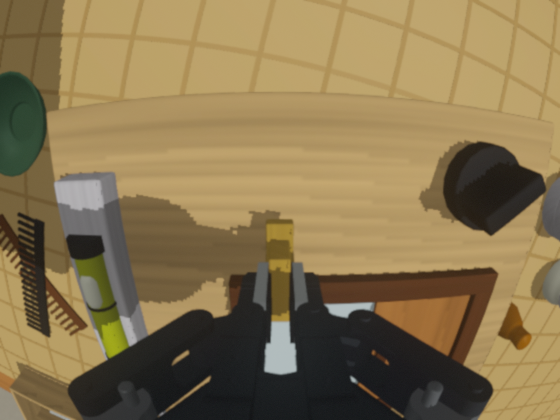

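Emit:
{"api": "send_rows", "payload": {"moves": [[0, 0, 0, 0], [0, 0, 0, 0], [0, 0, 0, 0], [0, 0, -0.02, 0], [0, 0, -0.04, 0], [0, 0, -0.04, 0], [0, 0, -0.02, 0], [0, 0, 0, 0], [0, 0, 0, 0]], "claw": 0}}

```text
clock: 10.45
eef_pos: [0.5407, -0.035, 0.1788]
tool_rot: [-0.112, 0.994, -0.0, 0.001]
ft_force: [0.3, -0.0, 0.2]
grip_width: 0.0426
```

```bash
python3 - <<'E'
from h import *
o=monitor.get_obs();q=o["tool_rot"];print(o["clock"],o["eef_pos"],o["ft_force"].round(2),o["grip_width"],2*np.arctan2(q[1],q[0]))
p,d=cams.camera("wrist");cv2.imwrite("pics/w7.png",p);np.save("pics/w7d.npy",d)
cv2.imwrite("pics/w7a.png",cv2.resize(p[220:330,200:380],None,fx=4,fy=4,interpolation=cv2.INTER_CUBIC))
E
```

```text
10.45 [ 0.54073084 -0.03496219  0.17882709] [ 0.26 -0.01  0.15] 0.042598675758350385 3.3658962742864222
```

View pics/w7.png

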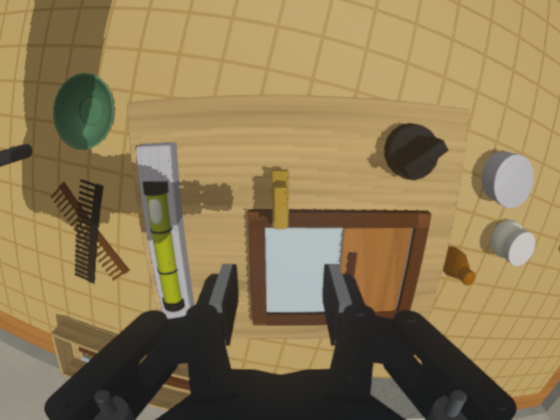

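View pics/w7a.png

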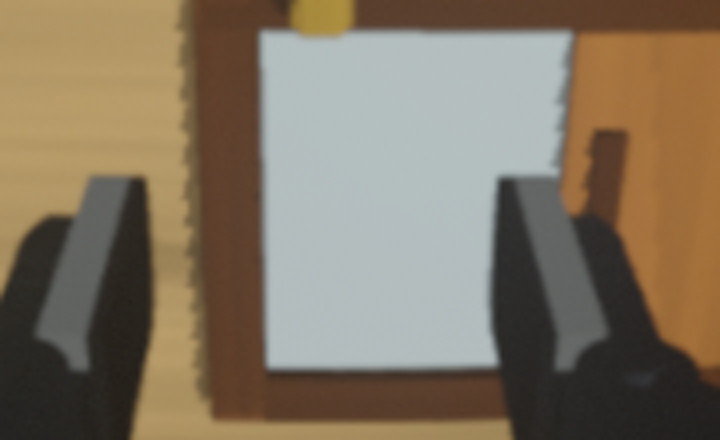

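```bash
python3 - <<'E'
from h import *
p=cv2.imread("pics/w7.png")
cv2.imwrite("pics/w7b.png",cv2.resize(p[160:240,240:320],None,fx=7,fy=7,interpolation=cv2.INTER_CUBIC))
a,b=on_z("wrist",249,211,.0745),on_z("wrist",430,212,.0745);print(np.arctan2(*(b-a)[[1,0]]))
a,b=on_z("wrist",250,324,.0745-.004),on_z("wrist",410,323,.0705);print(np.arctan2(*(b-a)[[1,0]]))
hs=cv2.cvtColor(p,cv2.COLOR_BGR2HSV);m=cv2.inRange(hs,(18,150,90),(35,255,255));m[:160]=0;m[240:]=0;m[:,:260]=0;m[:,300:]=0
ys,xs=np.nonzero(m);print(len(xs))
ends=[]
for v in (ys.min()+3,ys.max()-3):
    r=xs[ys==v];ends.append((r.min()+r.max())/2);print(v,r.min(),r.max())
for z in (.085,.1065):
    a=on_z("wrist",ends[1],ys.max()-3,z);b=on_z("wrist",ends[0],ys.min()+3,z);print(z,np.arctan2(*(b-a)[[1,0]]),a,b)
E
```

```text
1.7887593470561176
1.756037689805679
891
173 272 287
224 272 288
0.085 -2.908918282891396 [ 0.55973535 -0.03061338  0.085     ] [ 0.51472457 -0.04127941  0.085     ]
0.1065 -2.908918282891395 [ 0.55167196 -0.03245972  0.1065    ] [ 0.51024139 -0.04227737  0.1065    ]
```

View pics/w7b.png

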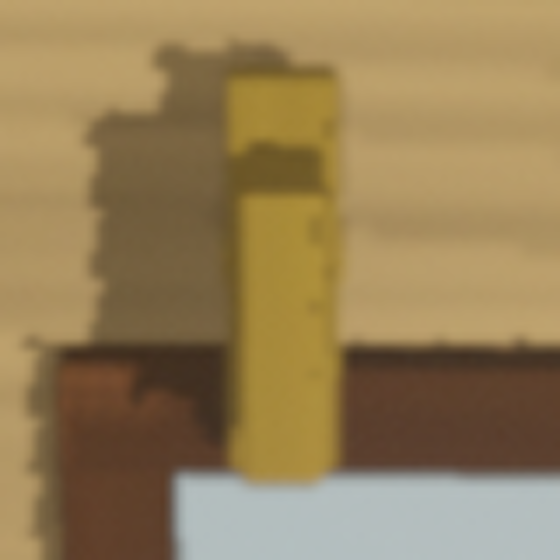

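Emit:
{"api": "send_rows", "payload": {"moves": [[0, 0, 0, 1], [0, 0, 0, 1], [0, 0, 0, 1], [0, 0, 0, 1], [0, 0, 0, 1], [0, 0, 0, 1], [0, 0, 0, 1], [0, 0, 0, 1], [0, 0, 0, 1], [0, 0, 0, 0.36], [0.031, 0.009, 0, 0], [0.031, 0.009, 0, 0], [0.031, 0.009, 0, 0], [0.03, 0.008, 0, 0], [0, 0, 0.025, 0], [0, 0, 0.024, 0], [0, 0, 0, 0], [0, 0, 0, 0]]}}

```text
clock: 12.3
eef_pos: [0.4687, 0.0716, 0.1285]
tool_rot: [0.348, 0.937, -0.001, -0.001]
ft_force: [0.6, 0.1, -0.1]
grip_width: 0.0431
```

```bash
python3 - <<'E'
from h import *
o=monitor.get_obs();q=o["tool_rot"];print(o["clock"],o["eef_pos"],o["ft_force"].round(2),o["ft_torque"].round(2),o["grip_width"],2*np.arctan2(q[1],q[0]),o["joint_pos"].round(2))
p,d=cams.camera("wrist");cv2.imwrite("pics/w8.png",p);np.save("pics/w8d.npy",d)
E
```

```text
12.3 [0.468722   0.0716164  0.12847008] [ 0.56  0.12 -0.08] [-0.01 -0.01 -0.07] 0.043149431177481996 2.4297902088333263 [ 0.15  0.24 -0.19  1.15  0.    0.86]
```

View pics/w8.png

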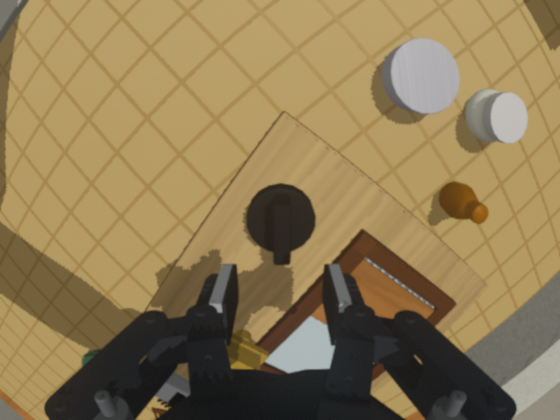

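```bash
python3 - <<'E'
from h import *
p=cv2.imread("pics/w8.png")
c=p[175:275,230:330].astype(float)*2.5;c=np.clip(c,0,255).astype(np.uint8)
cv2.imwrite("pics/w8b.png",cv2.resize(c,None,fx=6,fy=6,interpolation=cv2.INTER_CUBIC))
E
```

```text
(no output)
```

View pics/w8b.png

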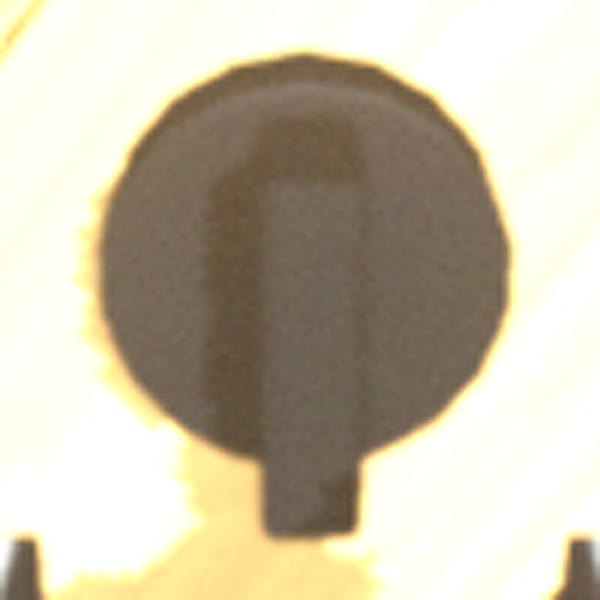

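```bash
python3 - <<'E'
from h import *
a=np.array([on_z("wrist",x/6+230-.4,y/6+175-.4,.1085) for x,y in [(263,182),(362,182),(263,535),(357,535)]])
print(a.mean(0),np.linalg.norm(a[0]-a[2]),np.linalg.norm(a[0]-a[1]),[np.arctan2(*(a[i]-a[j])[[1,0]]) for i,j in((0,2),(1,3))])
o=monitor.get_obs();print((R.from_quat(o["tool_rot"]).inv().apply(a.mean(0)-o["eef_pos"])))
E
```

```text
[0.47120657 0.07187545 0.1085    ] 0.04248279442757158 0.010573983040391317 [np.float64(2.4213545281796782), np.float64(2.4265261098304443)]
[-0.00094782  0.00109632  0.02094557]
```

Emit:
{"api": "send_rows", "payload": {"moves": [[-0.001, 0.001, 0.02, 0], [0, 0, 0.025, 0], [0, 0, 0.015, 0], [0, 0, 0.008, 0], [0, 0, 0.006, 0], [0, 0, 0, 0], [0, 0, 0, 0], [0, 0, 0, 0]]}}

```text
clock: 13.15
eef_pos: [0.4721, 0.072, 0.0564]
tool_rot: [0.348, 0.937, 0.0, 0.001]
ft_force: [-0.1, -0.3, 0.3]
grip_width: 0.0426
```

```bash
python3 - <<'E'
from h import *
o=monitor.get_obs();q=o["tool_rot"];print(o["clock"],o["eef_pos"],o["ft_force"].round(2),o["grip_width"])
p,d=cams.camera("side");q=cams.camera("scene")[0];cv2.imwrite("pics/d9.png",np.hstack([cv2.resize(p[180:260,260:340],None,fx=5,fy=5,interpolation=cv2.INTER_CUBIC),cv2.resize(q[140:220,240:320],None,fx=5,fy=5,interpolation=cv2.INTER_CUBIC)]))
E
```

```text
13.15 [0.47206949 0.0719751  0.05641418] [-0.11 -0.28  0.3 ] 0.04256371896497132
```

View pics/d9.png

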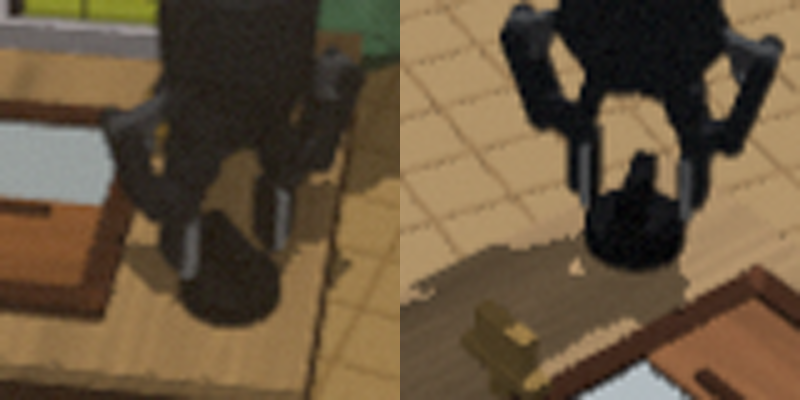

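Emit:
{"api": "send_rows", "payload": {"moves": [[0, 0, 0.002, 0], [0, 0, 0, 0], [0, 0, 0, 0], [0, 0, 0, 0], [0, 0, 0, 0], [0, 0, 0, 0], [0, 0, 0, 0], [0, 0, 0, 0]], "claw": -1}}

```text
clock: 14.05
eef_pos: [0.4704, 0.0712, 0.0532]
tool_rot: [0.349, 0.937, -0.001, -0.0]
ft_force: [-3.0, -4.6, 1.2]
grip_width: 0.0108
```

Emit:
{"api": "send_rows", "payload": {"moves": [[0, 0, 0.002, 0], [0, 0, 0.002, 0], [0, 0, 0.002, 0], [0, 0, 0, 0], [0, 0, 0, 0]]}}

```text
clock: 14.55
eef_pos: [0.4697, 0.071, 0.0476]
tool_rot: [0.349, 0.937, -0.001, -0.001]
ft_force: [-7.4, -6.3, 5.6]
grip_width: 0.0103
```

Emit:
{"api": "send_rows", "payload": {"moves": [[0, -0.001, 0.002, 0], [0, 0, 0.002, 0], [0, 0, 0.001, 0], [0, 0, 0, 0], [0, 0, 0, 0]]}}

```text
clock: 15.05
eef_pos: [0.469, 0.0708, 0.0429]
tool_rot: [0.348, 0.937, -0.001, -0.001]
ft_force: [-8.0, -4.0, 6.2]
grip_width: 0.0105
```

```bash
python3 - <<'E'
from h import *
o=monitor.get_obs();q=o["tool_rot"];print(o["clock"],o["eef_pos"],o["ft_force"].round(2),o["grip_width"])
q=cams.camera("scene")[0];cv2.imwrite("pics/s10.png",cv2.resize(q[140:300,180:380],None,fx=4,fy=3.7,interpolation=cv2.INTER_CUBIC))
E
```

```text
15.05 [0.46901054 0.07083455 0.04287942] [-8.   -4.01  6.22] 0.010473990043025766
```

View pics/s10.png

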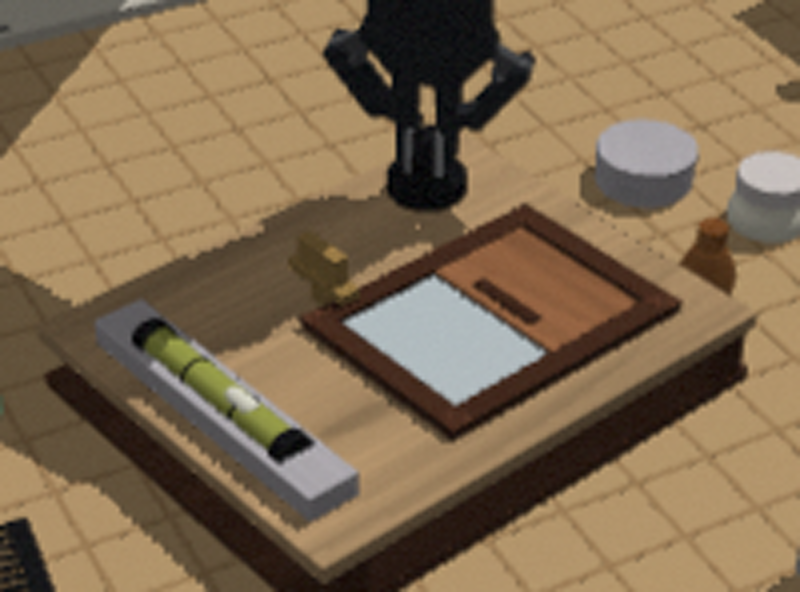

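Emit:
{"api": "send_rows", "payload": {"moves": [[0, 0, 0.001, 0], [0, 0, 0.001, 0], [0, 0, 0, 0], [0, 0, 0, 0], [0, 0, 0, 0]]}}

```text
clock: 15.6
eef_pos: [0.469, 0.0708, 0.0421]
tool_rot: [0.348, 0.937, -0.0, -0.001]
ft_force: [-11.7, -3.6, 16.4]
grip_width: 0.0107
```

```bash
cat > bub.py <<'E'
from h import *
import sys
def look(tag):
    o=monitor.get_obs();q=o["tool_rot"];print(o["clock"],o["eef_pos"].round(4),o["ft_force"].round(2),o["ft_torque"].round(2),round(o["grip_width"],4),"yaw",round(2*np.arctan2(q[1],q[0]),3))
    q=cams.camera("scene")[0];cv2.imwrite(f"pics/{tag}.png",cv2.resize(q[210:280,200:270],None,fx=8,fy=8,interpolation=cv2.INTER_CUBIC))
    s=cams.camera("side")[0];cv2.imwrite(f"pics/{tag}s.png",cv2.resize(s[160:210,240:330],None,fx=8,fy=8,interpolation=cv2.INTER_CUBIC))
look(sys.argv[1])
E
python3 bub.py b1
```

```text
15.6 [0.469  0.0708 0.0421] [-11.74  -3.56  16.38] [-0.96  1.66 -0.15] 0.0107 yaw 2.43
```

View pics/b1.png

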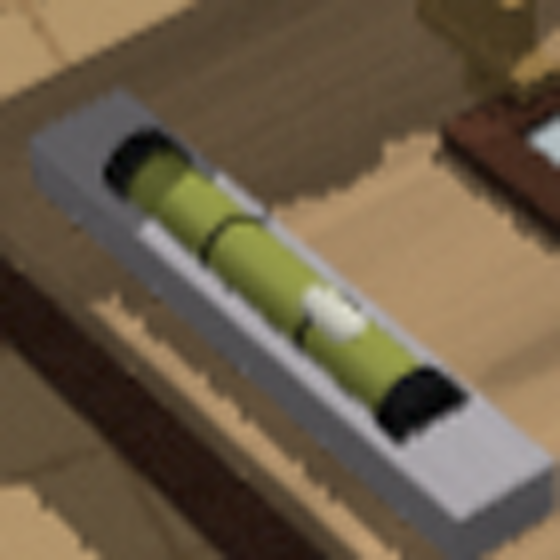

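View pics/b1s.png

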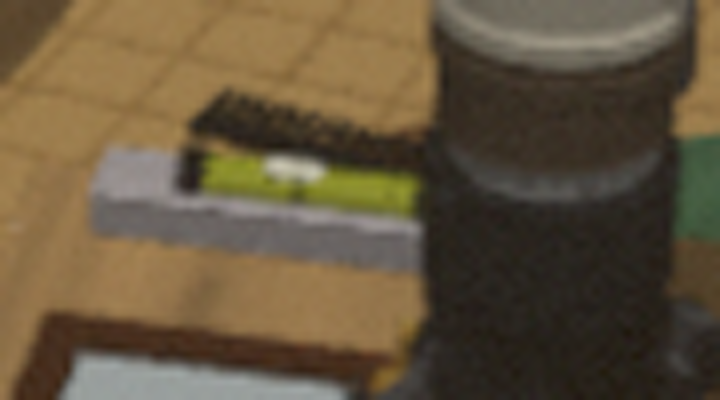

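Emit:
{"api": "send_rows", "payload": {"moves": [[0.001, -0.0005, 0, 0], [0, 0, -0.0002, -0.5], [0, 0, -0.0003, -1], [0, 0, -0.0003, -1], [0, 0, -0.0003, -1], [0, 0, -0.0003, -1], [0, 0, -0.0003, -1], [0, 0, 0, 0], [0, 0, 0, 0], [0, 0, 0, 0]]}}

```text
clock: 16.7
eef_pos: [0.4695, 0.0717, 0.0439]
tool_rot: [0.08, 0.997, 0.001, 0.0]
ft_force: [-8.1, -3.7, 12.4]
grip_width: 0.0108
```

```bash
python3 bub.py b2
```

```text
16.7 [0.4695 0.0717 0.0439] [-8.1  -3.73 12.42] [-0.66  1.16  0.13] 0.0108 yaw 2.981
```

View pics/b2.png

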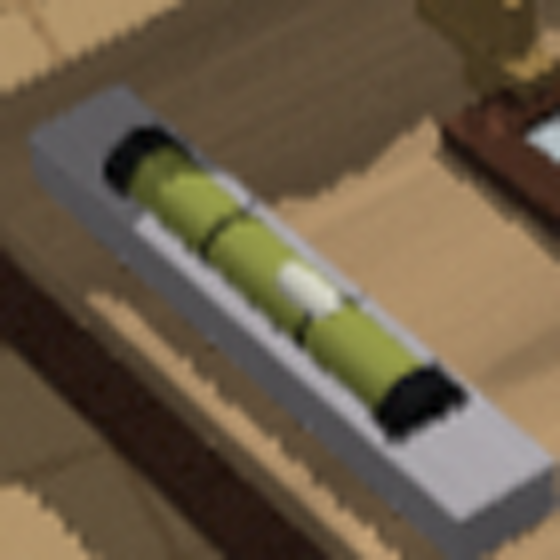

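```bash
python3 - <<'E'
from h import *
p=cams.camera("wrist")[0];cv2.imwrite("pics/w11.png",p)
E
```

```text
(no output)
```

View pics/w11.png

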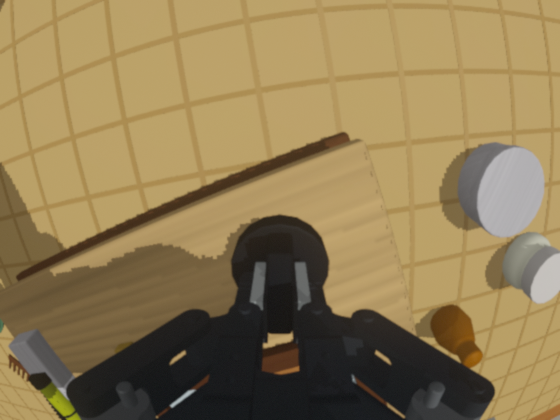

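```bash
cat > bub.py <<'E'
from h import *
import sys
def look(tag):
    o=monitor.get_obs();q=o["tool_rot"];print(o["clock"],o["eef_pos"].round(4),o["ft_force"].round(2),o["ft_torque"].round(2),round(o["grip_width"],4),"yaw",round(2*np.arctan2(q[1],q[0]),3))
    im=cams.camera("scene")[0];cv2.imwrite(f"pics/{tag}.png",cv2.resize(im[210:280,200:270],None,fx=8,fy=8,interpolation=cv2.INTER_CUBIC));cv2.imwrite(f"pics/{tag}_raw.png",im)
    prof(im)
def prof(im):
    b,g,r=[im[:,:,i].astype(float) for i in range(3)]
    # window limited to vial: saturation low & bright, adjacent to green
    hs=cv2.cvtColor(im,cv2.COLOR_BGR2HSV)
    green=cv2.inRange(hs,(25,90,60),(45,255,255));green[:215]=0;green[275:]=0;green[:,:205]=0;green[:,270:]=0
    n,l,s,c=cv2.connectedComponentsWithStats(green)
    hull=np.zeros_like(green);pts=np.argwhere(cv2.morphologyEx(green,cv2.MORPH_OPEN,np.ones((2,2))))[:,::-1].astype(np.int32)
    cv2.fillPoly(hull,[cv2.convexHull(pts)],255)
    w=(b-(0.0*g))*(hull>0); 
    m=(b>105)&(hull>0);m=cv2.morphologyEx(m.astype(np.uint8),cv2.MORPH_OPEN,np.ones((2,2)))
    ys,xs=np.nonzero(m);ww=b[ys,xs]-80
    u,v=(xs*ww).sum()/ww.sum(),(ys*ww).sum()/ww.sum()
    print("white",len(xs),u,v)
    z=.099;P=on_z("scene",u,v,z);ax=np.array([np.cos(.2255),np.sin(.2255),0])
    t=np.arange(-.08,.08,.001)
    out=[]
    for k in t:
        x,y=proj("scene",P+ax*k)
        px=cv2.getRectSubPix(im,(1,1),(float(x),float(y)))[0,0];out.append(px)
    out=np.array(out).astype(int)
    for k,px in zip(t,out):
        if abs(k)<.075: print(int(round(k*1000)),px.tolist(),end=" ")
    print()
if __name__=="__main__":look(sys.argv[1])
E
python3 bub.py b3
```

```text
16.85 [0.4695 0.0717 0.0439] [-5.87 -3.8  13.05] [-0.72  1.18  0.15] 0.0106 yaw 2.981
white 40 238.6812523576009 245.8498679743493
-74 [14, 23, 23] -73 [19, 36, 35] -72 [23, 48, 46] -71 [27, 60, 57] -70 [32, 72, 69] -69 [36, 79, 77] -68 [38, 84, 82] -67 [38, 84, 82] -66 [39, 85, 82] -65 [40, 86, 83] -64 [41, 88, 84] -63 [43, 92, 88] -62 [47, 100, 95] -61 [52, 111, 106] -60 [58, 124, 119] -59 [63, 134, 129] -58 [68, 145, 140] -57 [73, 154, 148] -56 [73, 154, 148] -55 [72, 153, 147] -54 [72, 153, 147] -53 [71, 152, 147] -52 [72, 152, 147] -51 [72, 153, 148] -50 [72, 154, 148] -49 [71, 154, 148] -48 [71, 154, 148] -47 [72, 154, 148] -46 [72, 153, 147] -45 [72, 153, 147] -44 [71, 153, 146] -43 [71, 151, 145] -42 [69, 149, 142] -41 [68, 145, 139] -40 [64, 137, 132] -39 [59, 123, 120] -38 [54, 110, 107] -37 [51, 102, 100] -36 [52, 104, 100] -35 [58, 120, 115] -34 [64, 133, 127] -33 [67, 143, 137] -32 [71, 153, 147] -31 [71, 153, 147] -30 [72, 154, 147] -29 [72, 154, 148] -28 [72, 155, 149] -27 [72, 154, 148] -26 [72, 153, 148] -25 [72, 153, 147] -24 [71, 153, 147] -23 [71, 153, 147] -22 [7
[... 1048 characters left out ...]
 35 [73, 155, 150] 36 [73, 155, 150] 37 [71, 150, 144] 38 [68, 143, 137] 39 [64, 133, 128] 40 [53, 106, 102] 41 [40, 72, 69] 42 [32, 46, 45] 43 [28, 30, 29] 44 [25, 23, 22] 45 [24, 23, 21] 46 [24, 23, 20] 47 [23, 22, 20] 48 [22, 21, 20] 49 [20, 20, 19] 50 [19, 19, 18] 51 [18, 18, 16] 52 [16, 14, 13] 53 [13, 12, 12] 54 [14, 12, 13] 55 [17, 15, 15] 56 [32, 30, 30] 57 [57, 55, 55] 58 [88, 86, 87] 59 [123, 120, 121] 60 [138, 135, 137] 61 [152, 148, 151] 62 [165, 161, 165] 63 [173, 168, 172] 64 [173, 167, 171] 65 [172, 167, 171] 66 [172, 166, 171] 67 [172, 166, 171] 68 [172, 167, 171] 69 [172, 167, 171] 70 [173, 168, 172] 71 [173, 168, 172] 72 [172, 168, 172] 73 [172, 168, 172] 74 [172, 168, 172]
```

Emit:
{"api": "send_rows", "payload": {"moves": [[0, 0, -0.0002, -0.5], [0, 0, -0.0003, -1], [0, 0, -0.0003, -1], [0, 0, -0.0003, -1], [0, 0, -0.0003, -1], [0, 0, -0.0003, -1], [0, 0, -0.0003, -1], [0, 0, 0, 0], [0, 0, 0, 0], [0, 0, 0, 0], [0, 0, 0, 0], [0, 0, 0, 0], [0, 0, 0, 0]]}}

```text
clock: 18.2
eef_pos: [0.4695, 0.0727, 0.046]
tool_rot: [-0.242, 0.97, 0.001, 0.001]
ft_force: [-7.5, -0.3, 12.6]
grip_width: 0.0109
```

```bash
sed -i 's/^    for k,px in zip(t,out):/    B=out[:,0];G=out[:,1]\n    def cr(a,th,i0,i1):\n        return [round(float(np.interp(th,sorted([a[i],a[i+1]]),[t[i],t[i+1]] if a[i]<a[i+1] else [t[i+1],t[i]]))*1000,1) for i in range(i0,i1) if (a[i]-th)*(a[i+1]-th)<0]\n    print("bubble edges",cr(B,130,0,130),"green dips(G=125)",cr(G,125,0,159))\n    for k,px in []:/' bub.py; python3 bub.py b4
```

```text
18.2 [0.4695 0.0727 0.046 ] [-7.49 -0.35 12.6 ] [-0.12  1.42  0.12] 0.0109 yaw 3.631
white 40 235.32848011363637 242.5486505681818
bubble edges [-13.0] green dips(G=125) [-49.8, -26.6, -22.2, 15.4, 20.3, 51.7]
```

View pics/b4.png

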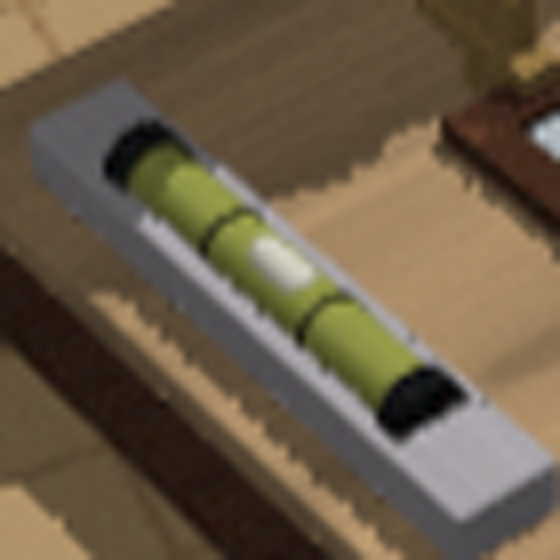

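```bash
python3 - <<'E'
from h import *
from bub import *
im=cv2.imread("pics/b4_raw.png")
ax=np.array([np.cos(.2255),np.sin(.2255),0]);t=np.arange(-.08,.08,.001)
s=cams.camera("side")[0];cv2.imwrite("pics/b4s.png",cv2.resize(s[160:210,240:330],None,fx=8,fy=8,interpolation=cv2.INTER_CUBIC));cv2.imwrite("pics/b4s_raw.png",s)
P=on_z("scene",235.33,242.55,.099)
for k in range(-16,15):
    x,y=proj("scene",P+ax*k/1000);print(k,cv2.getRectSubPix(im,(1,1),(float(x),float(y)))[0,0].tolist(),end=" ")
o=monitor.get_obs();print(o["ft_force"])
E
```

```text
-16 [79, 156, 150] -15 [88, 159, 153] -14 [105, 165, 160] -13 [129, 174, 171] -12 [159, 187, 186] -11 [177, 197, 196] -10 [187, 202, 202] -9 [186, 201, 201] -8 [185, 200, 201] -7 [185, 200, 202] -6 [187, 202, 204] -5 [188, 203, 204] -4 [187, 203, 203] -3 [187, 202, 203] -2 [188, 203, 204] -1 [188, 202, 203] 0 [187, 201, 202] 1 [187, 201, 202] 2 [188, 203, 204] 3 [187, 202, 203] 4 [186, 200, 201] 5 [186, 200, 201] 6 [185, 200, 201] 7 [175, 192, 193] 8 [164, 183, 183] 9 [150, 173, 173] 10 [130, 163, 161] 11 [106, 158, 154] 12 [88, 154, 149] 13 [75, 152, 146] 14 [68, 147, 141] [-6.97928145 -2.36961154 13.34406753]
```

View pics/b4s.png

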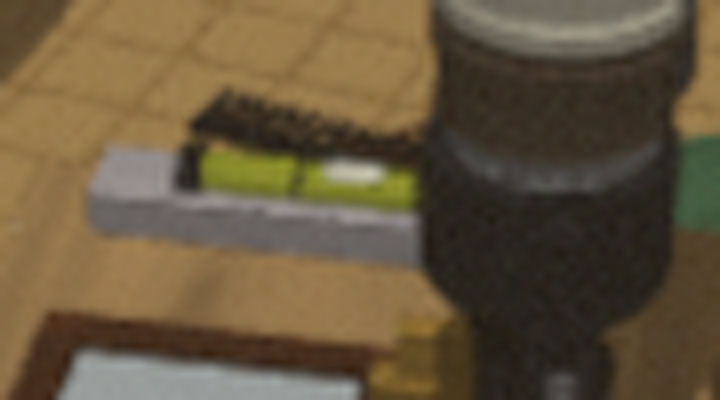

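```bash
python3 - <<'E'
from h import *
s=cv2.imread("pics/b4s_raw.png");ax=np.array([np.cos(.2255),np.sin(.2255),0])
for dv in (-1,0,):
    P=on_z("side",355/8+240-.44,173/8+160-.44+dv,.099);print(P)
    for k in range(-16,60,1):
        x,y=proj("side",P+ax*k/1000);px=cv2.getRectSubPix(s,(1,1),(float(x),float(y)))[0,0];print(k,px[:2].tolist(),end=" ")
    print()
E
```

```text
[ 0.60762059 -0.11868981  0.099     ]
-16 [32, 81] -15 [32, 81] -14 [41, 86] -13 [50, 91] -12 [58, 96] -11 [75, 106] -10 [90, 117] -9 [105, 126] -8 [113, 132] -7 [121, 138] -6 [127, 144] -5 [127, 143] -4 [126, 142] -3 [126, 142] -2 [125, 141] -1 [124, 140] 0 [124, 140] 1 [125, 141] 2 [126, 142] 3 [128, 143] 4 [128, 143] 5 [129, 145] 6 [127, 143] 7 [119, 134] 8 [111, 125] 9 [102, 117] 10 [91, 110] 11 [81, 103] 12 [69, 96] 13 [55, 90] 14 [41, 84] 15 [34, 79] 16 [35, 77] 17 [35, 75] 18 [34, 73] 19 [33, 71] 20 [32, 68] 21 [32, 72] 22 [33, 81] 23 [35, 89] 24 [35, 95] 25 [34, 97] 26 [34, 100] 27 [33, 99] 28 [33, 96] 29 [32, 92] 30 [32, 91] 31 [34, 93] 32 [36, 94] 33 [37, 95] 34 [38, 95] 35 [39, 96] 36 [39, 96] 37 [39, 97] 38 [39, 97] 39 [40, 99] 40 [41, 102] 41 [42, 104] 42 [44, 107] 43 [47, 111] 44 [49, 115] 45 [49, 117] 46 [48, 117] 47 [48, 118] 48 [50, 120] 49 [52, 122] 50 [56, 124] 51 [55, 122] 52 [54, 118] 53 [52, 113] 54 [48, 102] 55 [42, 87] 56 [36, 72] 57 [34, 62] 58 [34, 55] 59 [34, 49] 
[ 0.60553842 -0.11359078  0.099     ]
-16 [40, 125] -15 [39, 124] -14 [47, 125] -13 [55, 128] 
[... 244 characters left out ...]
2] 6 [158, 180] 7 [153, 176] 8 [148, 170] 9 [139, 164] 10 [124, 157] 11 [110, 149] 12 [93, 142] 13 [73, 136] 14 [53, 130] 15 [41, 124] 16 [40, 118] 17 [38, 113] 18 [37, 107] 19 [36, 101] 20 [34, 95] 21 [34, 98] 22 [36, 108] 23 [39, 118] 24 [40, 126] 25 [40, 132] 26 [40, 138] 27 [41, 140] 28 [41, 139] 29 [41, 137] 30 [41, 137] 31 [41, 137] 32 [42, 137] 33 [41, 137] 34 [41, 137] 35 [40, 137] 36 [40, 136] 37 [41, 135] 38 [42, 134] 39 [42, 133] 40 [42, 133] 41 [42, 132] 42 [42, 133] 43 [43, 134] 44 [44, 136] 45 [44, 136] 46 [44, 136] 47 [43, 136] 48 [44, 135] 49 [44, 135] 50 [45, 134] 51 [44, 132] 52 [43, 129] 53 [41, 126] 54 [38, 117] 55 [36, 106] 56 [33, 95] 57 [32, 77] 58 [32, 59] 59 [32, 41]
```

Emit:
{"api": "send_rows", "payload": {"moves": [[0, 0, -0.0003, -1], [0, 0, 0, 0], [0, 0, 0, 0], [0, 0, 0, 0], [0, 0, 0, 0], [0, 0, 0, 0], [0, 0, 0, 0], [0, 0, 0, 0], [0, 0, 0, 0]]}}

```text
clock: 19.2
eef_pos: [0.4694, 0.0728, 0.0463]
tool_rot: [-0.291, 0.957, 0.001, 0.001]
ft_force: [-7.4, -0.9, 14.3]
grip_width: 0.0107
```

```bash
python3 bub.py b5; python3 - <<'E'
from h import *
s=cams.camera("side")[0];ax=np.array([np.cos(.2255),np.sin(.2255),0])
P=on_z("side",355/8+240-.44,173/8+160-.44,.099)
for k in range(-20,30,1):
        x,y=proj("side",P+ax*k/1000);px=cv2.getRectSubPix(s,(1,1),(float(x),float(y)))[0,0];print(k,px[:2].tolist(),end=" ")
E
```

```text
19.2 [0.4694 0.0728 0.0463] [-7.44 -0.89 14.29] [-0.01  1.51  0.09] 0.0107 yaw 3.731
white 38 234.83057373892953 242.13323065075087
bubble edges [-12.5, 9.3] green dips(G=125) [-26.4, -20.3, 17.2, 22.0, 53.5, 74.1]

-20 [38, 112] -19 [39, 121] -18 [40, 129] -17 [41, 129] -16 [44, 128] -15 [46, 128] -14 [66, 135] -13 [88, 143] -12 [110, 153] -11 [125, 161] -10 [140, 170] -9 [154, 179] -8 [154, 179] -7 [155, 179] -6 [155, 179] -5 [157, 181] -4 [158, 183] -3 [159, 184] -2 [159, 183] -1 [159, 183] 0 [159, 183] 1 [160, 183] 2 [161, 183] 3 [161, 183] 4 [160, 181] 5 [158, 180] 6 [153, 177] 7 [140, 169] 8 [127, 162] 9 [111, 154] 10 [89, 146] 11 [67, 139] 12 [52, 133] 13 [47, 131] 14 [43, 129] 15 [40, 126] 16 [39, 122] 17 [38, 117] 18 [37, 112] 19 [38, 106] 20 [38, 101] 21 [39, 103] 22 [39, 111] 23 [40, 119] 24 [41, 126] 25 [43, 133] 26 [45, 140] 27 [45, 142] 28 [43, 141] 29 [42, 139]
```

View pics/b5.png

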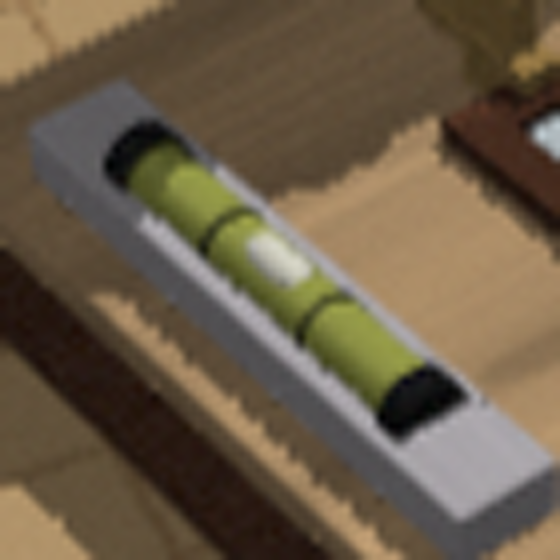

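Emit:
{"api": "send_rows", "payload": {"moves": [[0, 0, 0, 0], [0, 0, 0, 0], [0, 0, 0, 0], [0, 0, 0, 0], [0, 0, 0, 0], [0, 0, 0, 0], [0, 0, 0, 0], [0, 0, 0, 0], [0, 0, 0, 0], [0, 0, 0, 0]]}}

```text
clock: 20.3
eef_pos: [0.4694, 0.0728, 0.0463]
tool_rot: [-0.291, 0.957, 0.001, 0.001]
ft_force: [-7.9, -0.2, 13.7]
grip_width: 0.0107
```

```bash
python3 bub.py b6; python3 - <<'E'
import cv2
cv2.imwrite("pics/fin.png",cv2.imread("pics/b6_raw.png"))
E
```

```text
20.3 [0.4694 0.0728 0.0463] [-7.94 -0.16 13.66] [-0.07  1.43  0.15] 0.0107 yaw 3.731
white 38 234.83025404157044 242.1339491916859
bubble edges [-12.6, 9.3] green dips(G=125) [-48.1, -26.4, -20.3, 17.2, 22.0, 53.5]
```

View pics/fin.png

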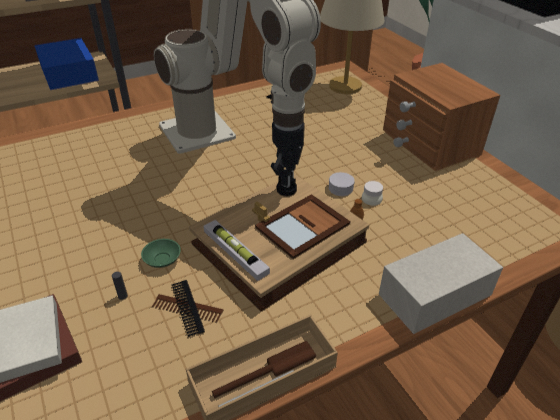

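The picture shows the bubble centred between the rings at about (235,242). The knob is held at (287,186), the turnbutton lies across the frame at (262,212), and the loose things are in place. The force is steady at about 14 N, so I am handing in the job.

```bash
python3 - <<'E'
from workcell import order
print(order.job_done())
E
```

```text
the job is handed in; nothing more can be done
None
```

The mirror is secured and the shelf is level. I handed the job in at about 20 s, with the gripper still holding the knob pressed down.

- **Turnbutton:** I gripped the fin and turned it about 1.49 rad anticlockwise. A wrist picture then showed the bar across the frame's front edge, within about 0.015 rad of square. I did not measure its angle again after pressing the knob.
- **Knob:** I pressed until the foot stood, where the force rose sharply from 6 to 16 N, then turned the knob about 1.3 rad anticlockwise in three steps.
- **Last checks:** The scene camera put the bubble +0.3 mm from the middle and the side camera +0.2 mm. A second later the scene camera read the same. The downward push was steady at 13.7 to 14.3 N, and the loose things looked untouched in the last picture.
- **What disagreed:** The fingertips stand about 31 mm behind the reported TCP, which does not match the description. Because of this my first grasp closed on air above the fin, touching nothing; I corrected for it and grasped again. A sideways force of about 8 N remained on the knob at the end.

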